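# Lay the red-stone sleeve in the setting cradle, stone up

## Task

Take the silver sleeve with the red stone out of the rack and lay it in the two V saddles of the setting cradle, its wooden end up against the stop plate and its red stone facing straight up in line with the plate's index line, ready for setting. Set it down without dropping it, never grip or knock its stone, and leave the other three sleeves standing in the rack.

Things in the scene. Friction and masses are not known exactly. Their poses are not given: they have to be found in the camera images.
- sleeve_red: part to handle: round silver handle sleeve with solid wooden core, 120 mm long, 32 mm tube with a 36 mm band, 7 mm long, at each end, about 170 g. Origin: centre of its silver foot end; it stands on that in the rack, foot 5 mm above the bench, wooden end up, and stands as well on the mat or the bench. z axis: along the sleeve to the wooden end; x axis: towards the red stone
- sleeve_red_mid (a point): middle of the red sleeve on its axis, 60 mm from either end: its centre of mass; axes as body sleeve_red
- sleeve_red_mouth (a point): centre of the red sleeve's wooden end, 120 mm from its foot, on top while the sleeve stands: pale wood with a black slot across it and a red crayon stroke from the middle to the rim on the stone's side
- sleeve_red_stone: fragile red stone in a round silver bezel on the side of the red sleeve, 52 mm from the foot. Bezel 20 mm across; the stone's crown is 23 mm from the sleeve's axis (7 mm proud of the tube). Origin on the sleeve's axis, 52 mm from the foot; x axis points out through the stone
- sleeve_blue: same sleeve with a blue stone and blue crayon stroke, standing in the rack; origin at the centre of its foot
- sleeve_amber: same sleeve with an amber stone and amber crayon stroke, standing in the rack; origin at the centre of its foot
- sleeve_black: same sleeve with a black stone and black crayon stroke, standing in the rack; origin at the centre of its foot
- rack: fixed pale wooden rack, 209 mm (its x axis) x 56 mm (its y axis) x 40 mm high: four square cells in a row along its x axis, 46 mm wide inside, 51 mm apart centre to centre, walls and floor 5 mm thick. One sleeve stands in each cell, in no fixed order. Origin: centre of the underside
- cradle: fixed wooden setting cradle. Base 90 mm (its x axis) x 160 mm (its y axis), 14 mm thick. Two leather-lined 90 degree V saddles, 12 mm thick, 70 mm wide, tops 59 mm above the bench, at y = -38 and +38 mm; the 64 mm gap between them is open down to the base. A sleeve lies in both V's along the y axis. Stop plate at the +y end. Origin: centre of the base's underside
- cradle_seat (a point): point midway between the two saddles on the axis of a sleeve lying in them, 60 mm above the bench; axes as the cradle's
- cradle_stop (a point): centre of the stop plate's inner face on that same axis, 62 mm towards the cradle's +y from cradle_seat: where the middle of the sleeve's wooden end belongs. The plate is 56 mm wide, 10 mm thick, 80 mm high; a black index line across the middle of its brass top edge (x = 0) marks straight up
- mat: thin dark green leather mat fixed on the bench between the rack and the cradle, 150 x 150 mm, 4 mm thick, clear and level: a sleeve can be stood on it. Origin: centre of the underside
Mind the look-alikes: they are no part of the job. What is shaped like the sleeve_red but pink or yellow is not meant.

How it is judged:
At the end, for the whole second after the job is handed in: The red sleeve lies at rest in both V saddles along the cradle (within 0.08 rad), its wooden end within 6 mm of the stop plate, down in the V's (end centres within 4 mm of the seated height), and its stone faces straight up within 0.2 rad (11 degrees) (angle between sleeve_red's own x axis and vertical below 0.2 rad and angle between the z axis of sleeve_red and the y axis of cradle, either way round below 0.08 rad and y of sleeve_red_mouth in the frame of cradle_stop between -0.006 and 0.002 m and distance between sleeve_red_mouth and cradle_stop below 0.009 m and height (world z) of each of sleeve_red_mouth, sleeve_red below 0.064 m and linear speed of sleeve_red below 0.02 m/s); the robot touches nothing.
It fails at once if the red stone or its bezel was gripped or knocked (more than 5 N) (contact force between sleeve_red_stone and anything else above 5 N).
It fails at once if the red sleeve was dropped (moved faster than 0.5 m/s with no finger on it) (linear speed of sleeve_red above 0.5 m/s and contact force between the fingers and sleeve_red below 0.1 N).
It fails at once if another sleeve was taken, shifted or tipped (30 mm or 0.3 rad) (distance of any of sleeve_blue, sleeve_amber, sleeve_black from where it was at the start of the episode above 0.03 m or angle between any of sleeve_blue, sleeve_amber, sleeve_black's own z axis and vertical above 0.3 rad).
It also fails if it takes over 58 s, if anything falls off the work surface, if the arm or the gripper's body presses on something with over 40 N, if the wrist force passes 120 N, or if a joint passes its speed limit or range.

## Robot

A 7-joint arm with a two-finger parallel gripper is mounted at the origin on the work surface. World frame = base frame: x ahead of the robot, y to its left, z up, the work surface at z = 0. Lengths are in m, angles in rad, forces in N, time in s.
With the tool pointing down it reaches from about 0.4 to 0.85 m from the base axis. Payload 4.4 kg.
Tool frame: the origin (TCP) lies at the very end of the fingers, on their centre line; the grasp point (between the pads) lies behind it (robot.grasp_offset is the z of the grasp point in the tool frame, in m); z points along the fingers, y is the line along which they close (so a half turn about z gives the same grasp; the last joint's range is limited). The gripper opens to 94 mm and grips with 3 to 60 N. Pads are 16 mm wide; open, the fingers measure 119 mm over their backs; the gripper's body (75 mm by 177 mm) begins 78 mm behind the grasp point.
Start: joints at [-1.199, 0.628, 0.038, 1.517, -0.027, 0.996, -0.02], TCP at [0.276, 0.589, 0.205] pointing down, gripper open.
Joint ranges: [-3.06, 3.06], [-0.37, 2.12], [-1.25, 1.32], [0.18, 2.47], [-1.1, 4.24], [0.23, 1.98], [-2.94, 2.94]. Speed limits (rad/s): [2.57, 2.57, 3.14, 3.14, 3.14, 3.14, 3.14].

## Interface

Orientations are given as a unit quaternion [x, y, z, w].
In Python, from station import readout, vision, workorder, robot gives the robot as it stands. The module is installed in compiled form; this text tells all that it offers.
- The arm moves only by the shell command python3 -m crank 'ROWS' [FORCE]. ROWS is JSON, a list of rows, each a list of 3 entries, a list of its own where there are three numbers: the shift along the tool's x, y, z in m, then the turn, a rotation vector about the tool's x, y, z in degrees, then the finger opening in m, from 0 to 0.094. In form: [[[x, y, z], [wx, wy, wz], grip], ...]. A call has 1 to 20 rows; each row is the pose to reach, as a shift and turn from the pose commanded when the call began, along the tool's axes at that moment; what a row does not reach only later rows make up. A row lasts 1/8 s, in which the tool goes at most 62.5 mm and 10.7 degrees, less where a joint would pass 70% of its speed; a pose out of reach is approached as far as the arm can. A call with a gripper value outside its range is refused whole. The fingers move at their own pace and stop on an object; FORCE is the grip in N (left out, the last holds). Time passes only in rows, so rows that repeat a pose let the fingers close. It gives the time, the measured TCP pose, the force, the opening and the grip force at its end, in the units of the state.
- readout.state(): the state, without advancing time (a new reading comes with each control period).
- vision.grab_frame(name): name is "scene" or "top" or "wrist"; returns the picture (400x640x3 uint8, red, green, blue); there is no depth.
- vision.camera_info(name): a dict with "fx", "fy", "cx", "cy" (pixels), "extrinsics" (4x4, takes a point from camera to world coordinates); the wrist camera has in their place "T_tool_cam" (4x4, takes a point from camera to tool coordinates, whose origin is the TCP and whose axes are the flange's). Camera axes: x right, y down, z forward; pixel columns grow to the right and rows downward; lengths in m; the calibration is good to about 2 mm. A picture is of the moment at which its call begins: read the wrist's pose just before it. camera_info takes no time and is no camera call.
- workorder.close_job(): hands the job in; it is judged then, once.
The state is a dict: "time_s": time; "joints": joint angles; "dq": joint speeds; "tau": joint torques, N m; "tool_pos": TCP position; "tool_rot": TCP orientation; "ft_force": force on the tool from outside, world axes, zero at the start; "wrist_torque": the same for the moment, N m; "width": opening from 0.0 (shut) to 1.0 (fully open); "gripper_force": force on a finger pad.
Only numpy, scipy, OpenCV 4.12 (cv2) and the standard library are available. Lean on these libraries where they do the work, as an engineer would, in place of code of your own. Each camera call takes 0.05 s, during which the arm holds its last target. There are 200 camera calls.

## Working session

There is one attempt and no reset: what is moved stays moved. The work goes in short steps, Python scripts to look and compute and a shell command to move; the robot and the scene stay as the last step left them, time stands still between calls to the robot, and variables do not carry over. Pictures are saved under pics/ and viewed, at most 10 in all, crops included, and the job is handed in when it is done.

```bash
mkdir -p pics; cat > h.py <<'E'
import numpy as np, cv2
from station import readout, vision, workorder, robot
from scipy.spatial.transform import Rotation as R
def save(n,f): 
    im=vision.grab_frame(n); cv2.imwrite('pics/'+f,im[:,:,::-1]); return im
def camT(n,s=None):
    c=vision.camera_info(n)
    if n!='wrist': return c,np.array(c['extrinsics'])
    T=np.eye(4);T[:3,:3]=R.from_quat(s['tool_rot']).as_matrix();T[:3,3]=s['tool_pos']
    return c,T@np.array(c['T_tool_cam'])
def onplane(n,u,v,z,s=None):
    c,T=camT(n,s)
    d=T[:3,:3]@np.array([(u-c['cx'])/c['fx'],(v-c['cy'])/c['fy'],1]); o=T[:3,3]
    return o+d*(z-o[2])/d[2]
E
python3 - <<'E'
from h import *
s=readout.state(); print(s, robot.grasp_offset)
for n in('scene','top'):
    save(n,n+'0.png'); print(n,np.round(camT(n)[1],3).tolist(),vision.camera_info(n)['fx'])
print(R.from_quat(s['tool_rot']).as_matrix().round(3)); print(vision.camera_info('wrist'))
E
```

```text
{'time_s': 0.0, 'joints': array([-1.19877823,  0.62928719,  0.03845926,  1.51832923, -0.02700218,
        0.99635714, -0.02002184]), 'dq': array([ 0.00028023, -0.00043128, -0.00075391,  0.00016695,  0.00056978,
       -0.00042487, -0.00126405]), 'tau': array([-3.74270803e-04, -5.49736011e+01,  1.14377160e+00, -1.86640263e+01,
       -5.21558896e-02,  2.34885863e-02,  1.48916638e-04]), 'tool_pos': array([0.27527666, 0.58809642, 0.20460507]), 'tool_rot': array([ 2.17182384e-01,  9.76130598e-01, -9.12103859e-04, -1.87833903e-04]), 'ft_force': array([ 0.97339701, -0.34817491,  1.36206808]), 'wrist_torque': array([0.06994954, 0.03307591, 0.03249985]), 'gripper_force': 0.0, 'width': 0.9966399865972377} -0.0188
scene [[-0.282, 0.787, -0.549, 1.006], [0.959, 0.237, -0.153, 0.167], [0.01, -0.569, -0.822, 0.925], [0.0, 0.0, 0.0, 1.0]] 436.841143106194
top [[-0.019, -0.982, 0.19, 0.323], [-0.999, 0.026, 0.037, -0.021], [-0.041, -0.189, -0.981, 0.894], [0.0, 0.0, 0.0, 1.0]] 366.2613733989519
[[-0.906  0.424 -0.001]
 [ 0.424  0.906 -0.002]
 [-0.    -0.002 -1.   ]]
{'fx': 319.78319356318565, 'fy': 319.78319356318565, 'cx': 317.7999364877253, 'cy': 198.8496571998237, 'T_tool_cam': array([[ 4.78195662e-04, -9.67207817e-01, -2.53985844e-01,
         7.32241062e-02],
       [ 9.99999859e-01,  5.21173233e-04, -1.01923911e-04,
        -8.18249435e-05],
       [ 2.30952227e-04, -2.53985760e-01,  9.67207930e-01,
        -1.79890990e-01],
       [ 0.00000000e+00,  0.00000000e+00,  0.00000000e+00,
         1.00000000e+00]])}
```

View pics/scene0.png

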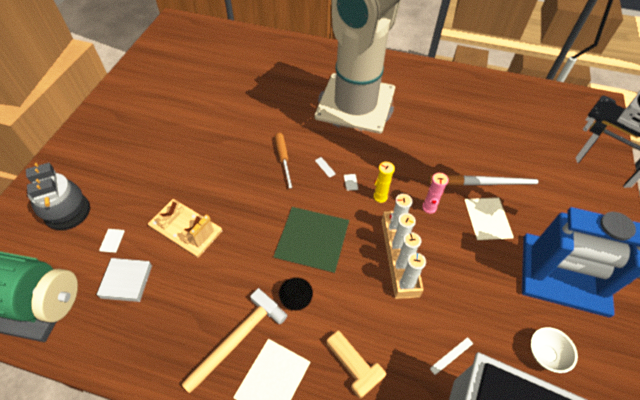

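View pics/top0.png

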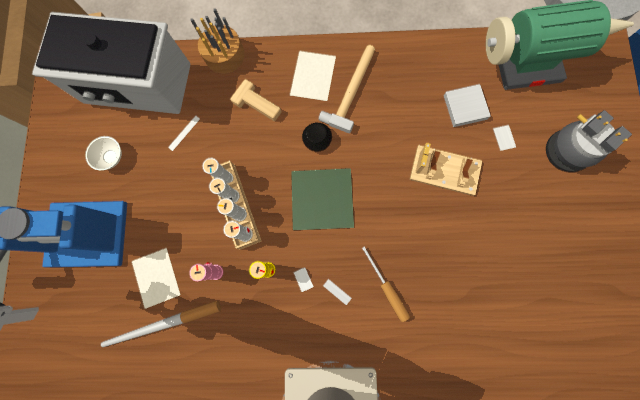

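The rack with four sleeves is near top (230,205), the mat near (322,200) and the cradle near (446,170), with its stop plate on the left side at about (427,160). The pink and yellow decoys stand nearer the base. I'll zoom in on the rack and the cradle.

```bash
python3 - <<'E'
from h import *
t=cv2.imread('pics/top0.png'); s=cv2.imread('pics/scene0.png')
a=cv2.resize(t[150:250,190:270],None,fx=5,fy=5,interpolation=cv2.INTER_CUBIC)
b=cv2.resize(t[135:205,400:490],(400,311),interpolation=cv2.INTER_CUBIC)
c=cv2.resize(s[190:260,140:230],(400,280),interpolation=cv2.INTER_CUBIC)
im=np.zeros((600,800,3),np.uint8); im[:500,:400]=a; im[:311,400:]=b; im[315:595,400:]=c
cv2.imwrite('pics/crop.png',im)
for u,v in [(210,166),(217,186),(225,206),(232,229)]: print(onplane('top',u,v,.125).round(3))
for u,v in [(417,147),(482,158),(475,194),(411,181)]: print(onplane('top',u,v,.014).round(3))
print(onplane('top',322,200,0).round(3))
E
```

```text
[0.551 0.252 0.125]
[0.505 0.235 0.125]
[0.46  0.216 0.125]
[0.41  0.199 0.125]
[ 0.617 -0.228  0.014]
[ 0.583 -0.384  0.014]
[ 0.494 -0.359  0.014]
[ 0.53  -0.208  0.014]
[0.492 0.011 0.   ]
```

View pics/crop.png

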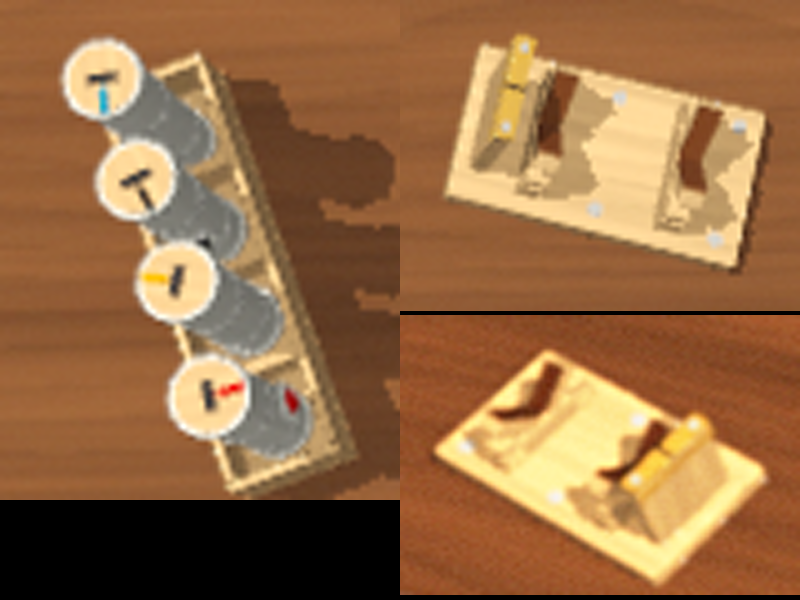

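The red sleeve stands in the cell nearest the base, with its mouth at about top (232,229) and its stroke pointing right (world -y). The plate's index line is at about (425,153). I'm moving above the red sleeve for a close look.

```bash
python3 -m crank '[[[-0.287,-0.295,-0.03],[0,0,48],0.094],[[-0.287,-0.295,-0.03],[0,0,48],0.094],[[-0.287,-0.295,-0.03],[0,0,48],0.094],[[-0.287,-0.295,-0.03],[0,0,48],0.094],[[-0.287,-0.295,-0.03],[0,0,48],0.094],[[-0.287,-0.295,-0.03],[0,0,48],0.094],[[-0.287,-0.295,-0.03],[0,0,48],0.094],[[-0.287,-0.295,-0.03],[0,0,48],0.094],[[-0.287,-0.295,-0.03],[0,0,48],0.094],[[-0.287,-0.295,-0.03],[0,0,48],0.094],[[-0.287,-0.295,-0.03],[0,0,48],0.094]]'
python3 - <<'E'
from h import *
s=readout.state(); im=save('wrist','w1.png'); print(s['time_s'],s['tool_pos'],s['joints'].round(2)); print(R.from_quat(s['tool_rot']).as_matrix().round(3))
E
```

```text
time_s: 1.48
tool_pos: [0.4099, 0.201, 0.2352]
tool_rot: [0.594, 0.804, -0.0, -0.0]
ft_force: [0.9, 0.0, 0.2]
width: 1.001
gripper_force: 0.0
1.475 [0.4099218  0.20095497 0.23523564] [-0.76  0.33  0.32  2.   -0.14  0.84 -0.07]
[[-0.293  0.956 -0.   ]
 [ 0.956  0.293 -0.   ]
 [ 0.    -0.    -1.   ]]
```

View pics/w1.png

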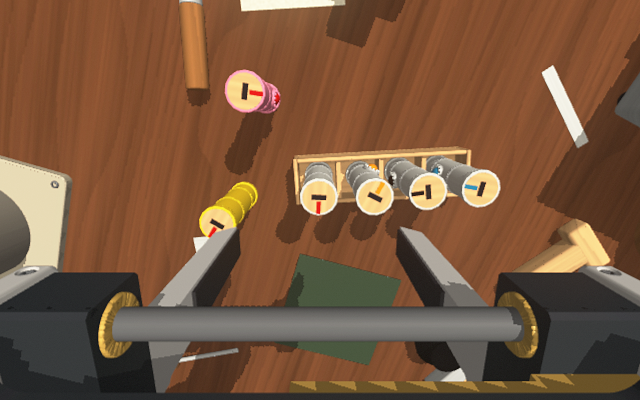

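The red sleeve's mouth is at (319,197) with its red stroke pointing straight down in the picture. Amber is at (375,195), and the other two are farther right. Next I'll measure these.

```bash
python3 - <<'E'
from h import *
s=readout.state()
im=cv2.imread('pics/w1.png').astype(int); B,G,Rd=[im[:,:,i] for i in range(3)]
def comp(m,box):
    x0,y0,x1,y1=box; q=np.zeros(m.shape,np.uint8); q[y0:y1,x0:x1]=m[y0:y1,x0:x1]
    n,l,st,c=cv2.connectedComponentsWithStats(q); k=1+np.argmax(st[1:,4]); return st[k],c[k]
white=((B>120)&(G>150)).astype(np.uint8)  # wood face + white rim
for nm,box in [('red',(295,170,345,225)),('amb',(350,170,400,222))]:
    q=np.zeros(white.shape,np.uint8); x0,y0,x1,y1=box; q[y0:y1,x0:x1]=white[y0:y1,x0:x1]
    cs,_=cv2.findContours(q,0,2); c=max(cs,key=cv2.contourArea); e=cv2.fitEllipse(c); print(nm,e, onplane('wrist',*e[0],.125,s).round(4))
red=((Rd>180)&(G<90)&(B<90)).astype(np.uint8)
st,c=comp(red,(300,180,340,225)); p=onplane('wrist',*c,.125,s); print('stroke',st,c,p)
E
```

```text
red ((320.85498046875, 191.39183044433594), (36.56109619140625, 51.62804412841797), 28.822551727294922) [0.4117 0.2056 0.125 ]
amb ((372.98870849609375, 193.10946655273438), (37.78840637207031, 45.105995178222656), 160.15347290039062) [0.4587 0.2183 0.125 ]
stroke [317 202   3  12  35] [318.02857143 207.34285714] [0.4137082  0.19007085 0.125     ]
```

```bash
python3 - <<'E'
from h import *
s=readout.state()
im=cv2.imread('pics/w1.png'); hsv=cv2.cvtColor(im,cv2.COLOR_BGR2HSV)
for nm,box in [('red',(295,170,345,225)),('amb',(350,170,400,222))]:
    x0,y0,x1,y1=box
    m=(hsv[:,:,2]>215).astype(np.uint8); q=0*m; q[y0:y1,x0:x1]=m[y0:y1,x0:x1]
    q=cv2.morphologyEx(q,cv2.MORPH_OPEN,np.ones((3,3),np.uint8))
    cs,_=cv2.findContours(q,0,2); c=max(cs,key=cv2.contourArea); e=cv2.minEnclosingCircle(c); e2=cv2.fitEllipse(cv2.convexHull(c)); print(nm,e,e2,onplane('wrist',*e2[0],.125,s).round(4))
p=onplane('wrist',319,197,.125,s); t=onplane('wrist',318.03,207.3,.125,s); print(p.round(4),np.degrees(np.arctan2(*(t-p)[[1,0]])))
E
```

```text
red ((322.0, 189.0), 26.172603607177734) ((322.3936767578125, 191.47825622558594), (36.66008377075195, 52.09404373168945), 41.257503509521484) [0.4131 0.206  0.125 ]
amb ((374.34210205078125, 196.07894897460938), 18.756633758544922) ((374.3398742675781, 196.00308227539062), (35.9850959777832, 37.46128845214844), 58.589393615722656) [0.4609 0.2161 0.125 ]
[0.4116 0.2    0.125 ] -78.11459157458769
```

```bash
python3 -m crank '[[[-0.05,0,0],[0,10,0],0.06],[[-0.08,0,0],[0,20,0],0.06],[[-0.08,0,0.02],[0,30,0],0.06],[[-0.08,0,0.04],[0,40,0],0.06],[[-0.08,0,0.05],[0,50,0],0.06],[[-0.08,0,0.05],[0,50,0],0.06],[[-0.08,0,0.05],[0,50,0],0.06],[[-0.08,0,0.05],[0,50,0],0.06],[[-0.08,0,0.05],[0,50,0],0.06]]'
python3 - <<'E'
from h import *
s=readout.state(); print(s['time_s'],s['tool_pos'],s['joints'].round(2)); print(R.from_quat(s['tool_rot']).as_matrix().round(3))
E
```

```text
time_s: 2.65
tool_pos: [0.4336, 0.1249, 0.1869]
tool_rot: [0.538, 0.73, 0.252, -0.339]
ft_force: [-1.0, -0.1, -0.3]
width: 0.638
gripper_force: 0.0
2.65 [0.43359254 0.12488626 0.18693631] [ 0.2   0.7   0.05  1.96 -0.82  1.2   1.14]
[[-0.192  0.956 -0.223]
 [ 0.615  0.294  0.731]
 [ 0.765  0.003 -0.644]]
```

```bash
python3 -m crank '[[[-0.035,0,0.03],[0,0,0],0.042],[[-0.035,0,0.05],[0,0,0],0.042],[[-0.035,0,0.05],[0,0,0],0.042],[[-0.035,0,0.05],[0,0,0],0.042],[[-0.035,0,0.05],[0,0,0],0.042]]'
python3 - <<'E'
from h import *
s=readout.state(); im=save('wrist','w2.png'); print(s['time_s'],s['tool_pos'],s['joints'].round(2),s['width']); print(R.from_quat(s['tool_rot']).as_matrix().round(3))
E
```

```text
time_s: 3.28
tool_pos: [0.4299, 0.138, 0.1272]
tool_rot: [0.54, 0.729, 0.252, -0.338]
ft_force: [-1.0, -0.5, -0.1]
width: 0.447
gripper_force: 0.0
3.275 [0.42985026 0.13799151 0.12721678] [ 0.19  0.79  0.02  2.   -0.88  1.09  1.24] 0.4468846429636057
[[-0.189  0.957 -0.221]
 [ 0.616  0.291  0.732]
 [ 0.765  0.002 -0.644]]
```

View pics/w2.png

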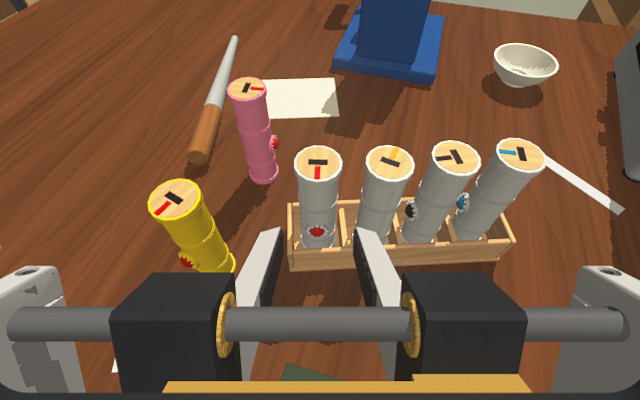

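The red sleeve is centred between the fingers, with its stone at (317,231) facing the tool and the finger tips at (276,230) and (362,230). The yellow look-alike at (175,200) is close to the gripper body's left side, so I'll check that clearance.

```bash
python3 - <<'E'
from h import *
s=readout.state(); Rt=R.from_quat(s['tool_rot']).as_matrix()
Rd=onplane('wrist',318.5,163,.125,s); 
for nm,p in [('red',Rd),('amb',onplane('wrist',390,163,.125,s)),('yel',onplane('wrist',176,200,.12,s)),('yel top',onplane('top',259,269,.12))]: print(nm,p.round(3))
st=onplane('wrist',318.5,163,.125,s)
z=Rt[:,2]; G=np.array([Rd[0],Rd[1],.075]); T=G-z*(-.0188)
print('shift',(Rt.T@(T-s['tool_pos'])).round(4))
# yellow points in tool frame at grasp
y=onplane('wrist',176,200,.12,s)
for h in(.12,.08,.04,0): print((Rt.T@(np.array([y[0],y[1],h])-T)).round(3))
E
```

```text
red [0.412 0.2   0.125]
amb [0.461 0.215 0.125]
yel [0.327 0.144 0.12 ]
yel top [0.326 0.141 0.12 ]
shift [0.0019 0.0006 0.102 ]
[ 0.016 -0.097 -0.07 ]
[-0.015 -0.098 -0.045]
[-0.046 -0.098 -0.019]
[-0.076 -0.098  0.007]
```

```bash
python3 -m crank '[[[0.002,0.0005,0.03],[0,0,0],0.042],[[0.002,0.0005,0.05],[0,0,0],0.042],[[0.002,0.0005,0.07],[0,0,0],0.042],[[0.002,0.0005,0.085],[0,0,0],0.042],[[0.002,0.0005,0.1],[0,0,0],0.042],[[0.002,0.0005,0.102],[0,0,0],0.042],[[0.002,0.0005,0.102],[0,0,0],0.042],[[0.002,0.0005,0.102],[0,0,0],0.042]]'
python3 - <<'E'
from h import *
s=readout.state(); im=save('wrist','w3.png'); print(s['time_s'],s['tool_pos'],s['joints'].round(2),s['width'],s['ft_force'])
E
```

```text
time_s: 4.32
tool_pos: [0.407, 0.214, 0.0626]
tool_rot: [0.54, 0.728, 0.252, -0.339]
ft_force: [0.2, -0.2, 0.5]
width: 0.446
gripper_force: 0.0
4.325 [0.40702352 0.21402149 0.06263082] [ 0.14  0.9  -0.1   2.09 -1.05  0.86  1.35] 0.4464942097953928 [ 0.15159234 -0.15219041  0.5264059 ]
```

View pics/w3.png

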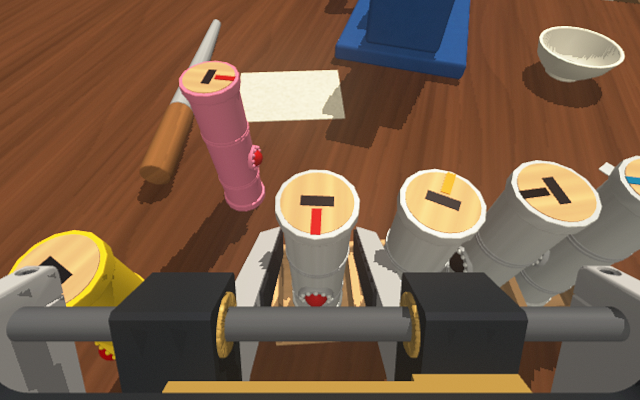

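The sleeve sits between both fingers with its stone at (315,298) square to the tool and clear of the pads. I'm closing and lifting.

```bash
python3 -m crank '[[[0,0,0],[0,0,0],0.02],[[0,0,0],[0,0,0],0.02],[[0,0,0],[0,0,0],0.02],[[0,0,0],[0,0,0],0.02],[[0.004,0,-0.003],[0,0,0],0.02],[[0.015,0,-0.013],[0,0,0],0.02],[[0.031,0,-0.026],[0,0,0],0.02],[[0.046,0,-0.039],[0,0,0],0.02],[[0.061,0,-0.051],[0,0,0],0.02],[[0.077,0,-0.064],[0,0,0],0.02],[[0.092,0,-0.077],[0,0,0],0.02],[[0.107,0,-0.09],[0,0,0],0.02],[[0.107,0,-0.09],[0,0,0],0.02],[[0.107,0,-0.09],[0,0,0],0.02]]' 35
python3 - <<'E'
from h import *
s=readout.state(); print(s['time_s'],s['tool_pos'],s['joints'].round(2),s['width']*94,s['ft_force']); print(R.from_quat(s['tool_rot']).as_matrix().round(3))
# cradle from scene image + top: fine measure
for u,v in [(417,147),(482,158),(475,194),(411,181)]: print(onplane('top',u,v,.014).round(3))
E
```

```text
time_s: 6.12
tool_pos: [0.4061, 0.2144, 0.2021]
tool_rot: [0.54, 0.728, 0.251, -0.339]
ft_force: [0.9, -0.2, -2.2]
width: 0.332
gripper_force: 35.0
6.125 [0.40614288 0.21435032 0.20206021] [ 0.1   0.63 -0.05  2.07 -0.92  1.07  1.08] 31.2056481813804 [ 0.91331923 -0.17909117 -2.17550156]
[[-0.187  0.957 -0.223]
 [ 0.615  0.291  0.732]
 [ 0.766 -0.    -0.643]]
[ 0.617 -0.228  0.014]
[ 0.583 -0.384  0.014]
[ 0.494 -0.359  0.014]
[ 0.53  -0.208  0.014]
```

```bash
cat > tgt.py <<'E'
from h import *
def plan(C,cyang,gy,gz,sx_off=0,slz=(.766,0,-.643)):
    s=readout.state(); Rt=R.from_quat(s['tool_rot']).as_matrix()
    cy=np.array([np.cos(cyang),np.sin(cyang),0]); up=np.array([0,0,1.])
    a=np.array(slz); a/=np.linalg.norm(a); y=np.array([0,1.,0]); x=np.cross(y,a)  # sleeve x in tool frame
    # sleeve frame in tool: x_s, y_s, z_s=a
    S=np.column_stack([x,y,a]); W=np.column_stack([up,np.cross(cy,up),cy]); Rn=W@S.T
    G=np.array([C[0],C[1],0])+cy*gy+up*gz; T=G+Rn[:,2]*.0188
    rv=np.degrees(R.from_matrix(Rt.T@Rn).as_rotvec())
    print('shift',(Rt.T@(T-s['tool_pos'])).round(4),'rot',rv.round(1),np.linalg.norm(rv).round(1),'T',T.round(4)); print(Rn.round(3)); return T,Rn
E
python3 - <<'E'
from tgt import *
p=onplane('top',425.2,154.1,.08); print(p)
C=np.array([.556,-.295]); a=np.radians(77.2); print((p[:2]-C)@np.array([[np.sin(a),np.cos(a)],[-np.cos(a),np.sin(a)]]))
plan(C,a,.008,.18)
E
```

```text
[ 0.57720503 -0.23008944  0.08      ]
[0.00629724 0.06799544]
shift [-0.3717 -0.007  -0.3858] rot [ -2.9 -87.8  32.8] 93.8 T [ 0.5551 -0.299   0.1656]
[[ 0.17   0.975 -0.142]
 [ 0.747 -0.222 -0.627]
 [-0.643  0.    -0.766]]
```

```bash
python3 -m crank '[[[-0.02,0,-0.025],[0,-4,2],0.02],[[-0.04,0,-0.05],[0,-10,4],0.02],[[-0.07,0,-0.08],[0,-16,6],0.02],[[-0.1,0,-0.11],[0,-22,8],0.02],[[-0.13,-0.001,-0.14],[-1,-28,10],0.02],[[-0.16,-0.002,-0.17],[-1,-34,12],0.02],[[-0.19,-0.003,-0.2],[-1,-40,15],0.02],[[-0.22,-0.004,-0.23],[-1,-46,17],0.02],[[-0.25,-0.005,-0.26],[-2,-52,19],0.02],[[-0.28,-0.005,-0.29],[-2,-58,21],0.02],[[-0.31,-0.006,-0.32],[-2,-64,24],0.02],[[-0.34,-0.006,-0.35],[-2,-70,26],0.02],[[-0.36,-0.007,-0.375],[-3,-76,28],0.02],[[-0.372,-0.007,-0.386],[-3,-82,30],0.02],[[-0.372,-0.007,-0.386],[-2.9,-87.8,32.8],0.02],[[-0.372,-0.007,-0.386],[-2.9,-87.8,32.8],0.02],[[-0.372,-0.007,-0.386],[-2.9,-87.8,32.8],0.02],[[-0.372,-0.007,-0.386],[-2.9,-87.8,32.8],0.02]]'
python3 - <<'E'
from tgt import *
s=readout.state(); print(s['time_s'],s['joints'].round(2),s['width']*94); print(R.from_quat(s['tool_rot']).as_matrix().round(3))
w=save('wrist','w4.png'); t=save('top','t4.png'); c=save('scene','s4.png')
im=np.zeros((600,800,3),np.uint8); im[:250,:400]=cv2.resize(w,(400,250))
im[:300,400:]=cv2.resize(t[125:215,390:510],(400,300),interpolation=cv2.INTER_CUBIC)
im[300:,400:]=cv2.resize(c[170:260,120:240],(400,300),interpolation=cv2.INTER_CUBIC)
cv2.imwrite('pics/m4.png',im[:,:,::-1])
E
```

```text
time_s: 8.38
tool_pos: [0.5547, -0.3005, 0.1663]
tool_rot: [0.735, 0.585, -0.266, 0.213]
ft_force: [-1.2, -0.0, -1.6]
width: 0.33
gripper_force: 35.0
8.375 [-0.43  0.92  0.89  1.75  0.05  0.71 -0.05] 31.015255163564415
[[ 0.172  0.975 -0.142]
 [ 0.747 -0.224 -0.626]
 [-0.641  0.002 -0.767]]
```

View pics/m4.png

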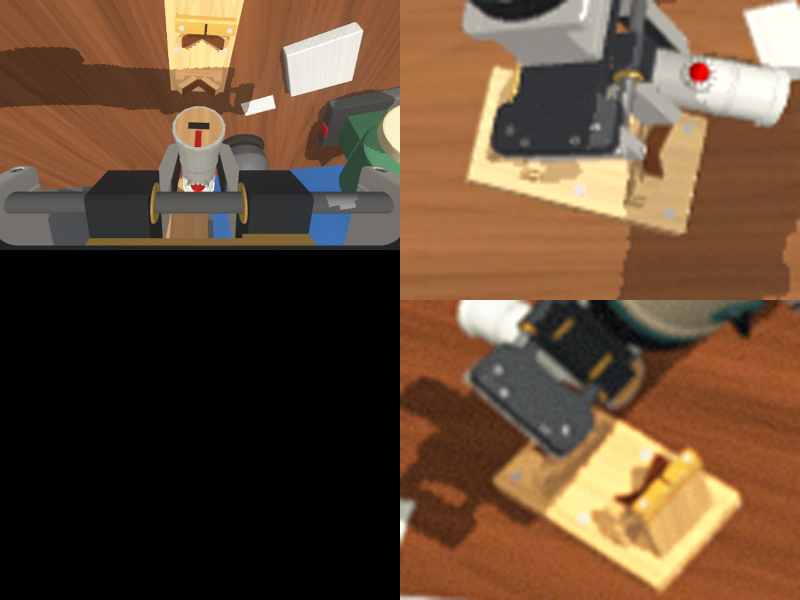

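The sleeve is held level over the cradle with its stone up. The wrist view, upside down, shows the plate's index line and both V's near the middle of the frame. I'll enlarge that part to measure it.

```bash
python3 - <<'E'
import cv2
w=cv2.imread('pics/w4.png'); cv2.imwrite('pics/w4c.png',cv2.resize(w[0:150,220:420],(800,600),interpolation=cv2.INTER_CUBIC))
E
```

```text
(no output)
```

View pics/w4c.png

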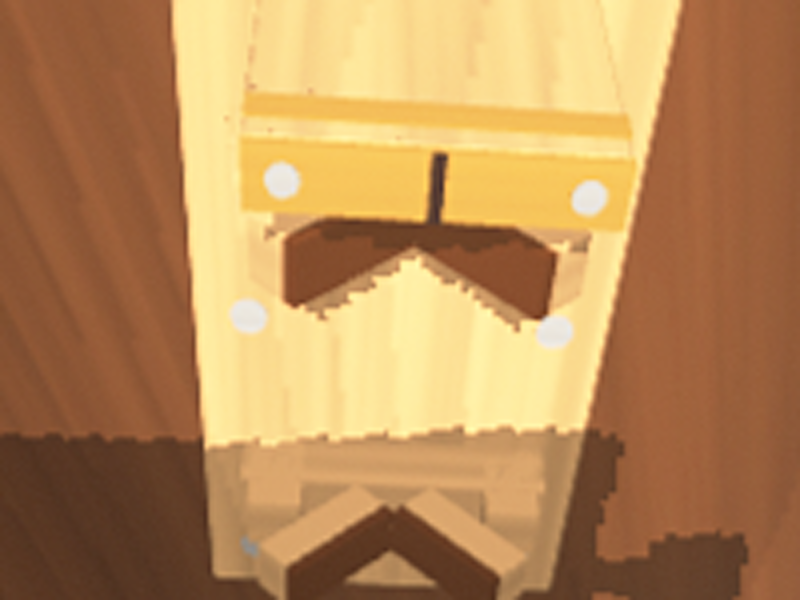

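```bash
python3 - <<'E'
from h import *
s=readout.state()
P=lambda x,y,z: onplane('wrist',220+x/4,y/4,z,s)[:2]
il,ir=P(242,210,.08),P(630,230,.08); ol,orr=P(242,140,.08),P(632,162,.08); ix=P(433,222,.08)
d=il-ir; print('plate inner',il.round(4),ir.round(4),np.linalg.norm(d),'ang',np.degrees(np.arctan2(d[1],d[0])),'thick',np.linalg.norm((il+ir-ol-orr)/2),'idx',ix.round(4),P(440,155,.08).round(4))
L0,L1=P(172,0,.014),P(213,550,.014); R0,R1=P(683,0,.014),P(561,550,.014)
for a,b in((L0,L1),(R0,R1)): e=a-b; print('edge',a.round(4),b.round(4),np.degrees(np.arctan2(e[1],e[0])))
cl,cr=P(215,577,.014),P(552,590,.014); print('far corners',cl.round(4),cr.round(4),np.linalg.norm(cl-cr))
m=(il+ir)/2; b=(cl+cr)/2; e=m-b; print('center axis',m.round(4),b.round(4),np.linalg.norm(e),np.degrees(np.arctan2(e[1],e[0])))
print('V1 apex',P(415,248,.0374).round(4),'V2',P(395,508,.0374).round(4))
# sleeve mouth position now
from tgt import plan
E
```

```text
plate inner [ 0.5498 -0.2282] [ 0.6046 -0.244 ] 0.05698510171547547 ang 163.96434573280243 thick 0.01020775955443606 idx [ 0.5765 -0.2362] [ 0.5794 -0.2267]
edge [ 0.5338 -0.2241] [ 0.4972 -0.35  ] 73.77867055940574
edge [ 0.621  -0.2441] [ 0.5848 -0.3701] 74.00095051420075
far corners [ 0.4945 -0.3593] [ 0.5808 -0.3842] 0.08981722168748033
center axis [ 0.5772 -0.2361] [ 0.5376 -0.3717] 0.14129399983152974 73.73037653852303
V1 apex [ 0.5682 -0.2653] V2 [ 0.5507 -0.3261]
```

```bash
python3 - <<'E'
from tgt import *
c=vision.camera_info('wrist'); Ti=np.linalg.inv(np.array(c['T_tool_cam']))
def pr(p): q=Ti[:3,:3]@p+Ti[:3,3]; return np.array([c['fx']*q[0]/q[2]+c['cx'],c['fy']*q[1]/q[2]+c['cy']])
a=np.array([.766,0,-.643]); sx=np.array([-.643,0,-.766]); sy=np.array([0,1,0]); g=np.array([0,0,-.0188])
M=g+.05*a; print('pred mouth',pr(M).round(1),'rim',[pr(M+.018*v).round(1).tolist() for v in(sx,-sx,sy,-sy)],'stroke end',pr(M+.015*sx).round(1))
im=cv2.imread('pics/w4.png'); hsv=cv2.cvtColor(im,cv2.COLOR_BGR2HSV)
x0,y0,x1,y1=265,160,370,250
r=im[:,:,::-1].astype(int)
red=(r[:,:,0]>120)&(r[:,:,1]<60)&(r[:,:,2]<60)
ys,xs=np.nonzero(red[y0:y1,x0:x1]); print('red',xs.min()+x0,xs.max()+x0,ys.min()+y0,ys.max()+y0)
for v in range(205,240,5):
    q=np.nonzero(red[v,x0:x1])[0]; print(v,(q.mean()+x0).round(1) if len(q) else None)
wood=((hsv[:,:,1]>60)&(hsv[:,:,1]<170)&(hsv[:,:,2]>90)).astype(np.uint8); q=0*wood; q[y0:y1,x0:x1]=wood[y0:y1,x0:x1]
q=cv2.morphologyEx(q,cv2.MORPH_OPEN,np.ones((3,3),np.uint8)); cs,_=cv2.findContours(q,0,2); k=max(cs,key=cv2.contourArea); print(cv2.fitEllipse(cv2.convexHull(k)),cv2.boundingRect(k))
dk=(r.sum(2)<110); ys,xs=np.nonzero(dk[190:215,290:345]); print('slot',xs.min()+290,xs.max()+290,ys.min()+190,ys.max()+190,ys.mean()+190,xs.mean()+290, np.degrees(np.arctan(np.polyfit(xs,ys,1)[0])))
E
```

```text
pred mouth [316.9 201. ] rim [[316.8, 239.4], [316.9, 168.1], [360.1, 201.0], [273.7, 201.0]] stroke end [316.8 232.6]
red 312 321 209 234
205 None
210 317.0
215 317.0
220 317.0
225 316.5
230 316.0
235 None
((317.6051940917969, 203.1023406982422), (62.130760192871094, 74.85409545898438), 89.75828552246094) (281, 173, 75, 61)
slot 315 334 198 205 200.5 329.25 -17.525568373722887
```

```bash
python3 - <<'E'
from tgt import *
T,Rn=plan((.5598,-.2958),np.radians(73.9),.0085,.11)
print('down in new tool axes per 1mm', (Rn.T@[0,0,-1]).round(4))
E
```

```text
shift [0.0465 0.0033 0.053 ] rot [ 2.1 -0.1  2.4] 3.2 T [ 0.5588 -0.2992  0.0956]
[[ 0.212  0.961 -0.178]
 [ 0.736 -0.277 -0.618]
 [-0.643  0.    -0.766]]
down in new tool axes per 1mm [0.6429 0.     0.7659]
```

```bash
python3 -m crank '[[[0.015,0.001,0.018],[0.7,0,0.8],0.02],[[0.03,0.002,0.035],[1.4,0,1.6],0.02],[[0.0465,0.0033,0.053],[2.1,-0.1,2.4],0.02],[[0.0465,0.0033,0.053],[2.1,-0.1,2.4],0.02],[[0.0465,0.0033,0.053],[2.1,-0.1,2.4],0.02],[[0.0465,0.0033,0.053],[2.1,-0.1,2.4],0.02]]'
python3 - <<'E'
from tgt import *
plan((.5598,-.2958),np.radians(73.9),.0085,.11); 
T,Rn=plan((.5598,-.2958),np.radians(73.9),.0085,.063)
s=readout.state()
im=cv2.imread('pics/w4.png')
w=save('wrist','w5.png'); cv2.imwrite('pics/w5c.png',cv2.resize(w[0:260,200:440,::-1],None,fx=2.3,fy=2.3,interpolation=cv2.INTER_CUBIC))
E
```

```text
time_s: 9.28
tool_pos: [0.5594, -0.299, 0.0963]
tool_rot: [0.75, 0.565, -0.273, 0.207]
ft_force: [0.3, -0.4, -1.6]
width: 0.333
gripper_force: 35.0
shift [ 0.0001 -0.0005  0.0008] rot [0.1 0.1 0. ] 0.1 T [ 0.5588 -0.2992  0.0956]
[[ 0.212  0.961 -0.178]
 [ 0.736 -0.277 -0.618]
 [-0.643  0.    -0.766]]
shift [ 0.0304 -0.0005  0.0368] rot [0.1 0.1 0. ] 0.1 T [ 0.5588 -0.2992  0.0486]
[[ 0.212  0.961 -0.178]
 [ 0.736 -0.277 -0.618]
 [-0.643  0.    -0.766]]
```

View pics/w5c.png

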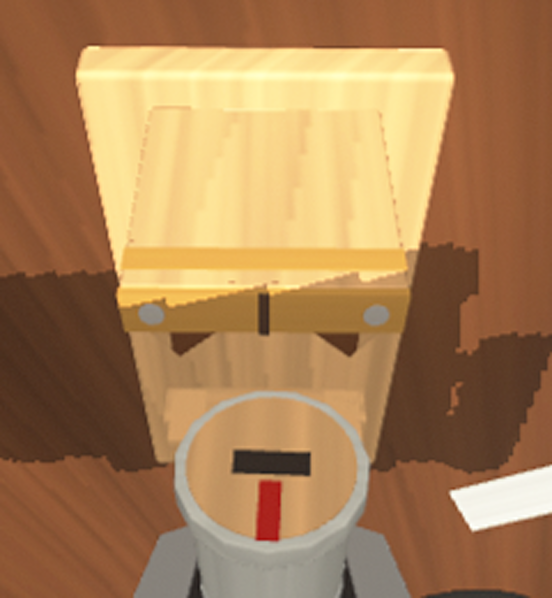

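The mouth is square to the plate: index line at crop (264,314), mouth centre at (271,462), stroke within about 2° of upright. I'll recheck the gap and lateral offset from this nearer view.

```bash
python3 - <<'E'
from tgt import *
s=readout.state(); Rt=R.from_quat(s['tool_rot']).as_matrix()
P=lambda x,y,z: onplane('wrist',200+x/2.3,y/2.3,z,s)
l,r,i=P(122,332,.08),P(407,330,.08),P(264,332,.08)
d=(l-r); ang=np.degrees(np.arctan2(d[1],d[0]))-90; print(ang,np.linalg.norm(d),i.round(4))
M=s['tool_pos']+Rt@(np.array([0,0,-.0188])+.05*np.array([.766,0,-.643])); a=np.radians(73.9)
cy=np.array([np.cos(a),np.sin(a),0]); cx=np.array([np.sin(a),-np.cos(a),0])
print('mouth',M.round(4),'rel stop: x',(M-i)@cx,'y',(M-i)@cy)
Mi=onplane('wrist',317.5,201,M[2],s); print('mouth by image rel',(Mi-i)@cx,(Mi-i)@cy)
E
```

```text
74.52779614954207 0.05760682418500043 [ 0.5762 -0.2365  0.08  ]
mouth [ 0.5765 -0.2391  0.1105] rel stop: x 0.0009816466072066785 y -0.0024229562266474295
mouth by image rel 0.0012473939023536188 -0.002401057853219349
```

```bash
python3 -m crank '[[[0.003,-0.001,0.005],[0,0,0],0.02],[[0.007,-0.001,0.0105],[0,0,0],0.02],[[0.0115,-0.001,0.016],[0,0,0],0.02],[[0.016,-0.001,0.0215],[0,0,0],0.02],[[0.0205,-0.001,0.0268],[0,0,0],0.02],[[0.0245,-0.001,0.0315],[0,0,0],0.02],[[0.0275,-0.001,0.035],[0,0,0],0.02],[[0.0296,-0.001,0.0375],[0,0,0],0.02],[[0.0296,-0.001,0.0375],[0,0,0],0.02],[[0.0296,-0.001,0.0375],[0,0,0],0.02]]'
python3 - <<'E'
from tgt import *
plan((.5598,-.2958),np.radians(73.9),.0085,.060)
E
```

```text
time_s: 10.58
tool_pos: [0.5577, -0.2997, 0.0474]
tool_rot: [0.75, 0.566, -0.274, 0.206]
ft_force: [0.2, 0.2, -1.5]
width: 0.335
gripper_force: 35.0
shift [0.0017 0.0009 0.0009] rot [0.1 0.1 0.1] 0.1 T [ 0.5588 -0.2992  0.0456]
[[ 0.212  0.961 -0.178]
 [ 0.736 -0.277 -0.618]
 [-0.643  0.    -0.766]]
```

```bash
python3 -m crank '[[[0.0006,0,0.0008],[0,0,0],0.02],[[0.0013,0,0.0015],[0,0,0],0.02],[[0.0013,0,0.0015],[0,0,0],0.02],[[0.0013,0,0.0015],[0,0,0],0.02]]'; python3 -m crank '[[[0.0006,0,0.0008],[0,0,0],0.02],[[0.0013,0,0.0015],[0,0,0],0.02],[[0.0013,0,0.0015],[0,0,0],0.02],[[0.0013,0,0.0015],[0,0,0],0.02]]'
```

```text
time_s: 11.08
tool_pos: [0.5573, -0.3, 0.046]
tool_rot: [0.75, 0.565, -0.274, 0.206]
ft_force: [-0.7, 2.8, 4.9]
width: 0.335
gripper_force: 35.0
time_s: 11.58
tool_pos: [0.5573, -0.3, 0.0459]
tool_rot: [0.75, 0.565, -0.275, 0.207]
ft_force: [-3.5, 9.3, 17.3]
width: 0.336
gripper_force: 35.0
```

```bash
python3 -m crank '[[[-0.0011,0,-0.0013],[0,0,0],0.02],[[-0.0004,0,-0.002],[0,0,0],0.02],[[0.0002,0,-0.0026],[0,0,0],0.02],[[0.0002,0,-0.0026],[0,0,0],0.02],[[0.0002,0,-0.0026],[0,0,0],0.02],[[0.0002,0,-0.0026],[0,0,0],0.02]]'
python3 - <<'E'
from tgt import *
s=readout.state(); w=save('wrist','w6.png'); t=save('top','t6.png')
im=np.zeros((600,800,3),np.uint8); im[:600,:440]=cv2.resize(w[60:260,245:392],(440,600),interpolation=cv2.INTER_CUBIC)
im[:270,440:]=cv2.resize(t[135:205,400:493],(360,270),interpolation=cv2.INTER_CUBIC)
cv2.imwrite('pics/m6.png',im[:,:,::-1])
Rt=R.from_quat(s['tool_rot']).as_matrix(); M=s['tool_pos']+Rt@(np.array([0,0,-.0188])+.05*np.array([.766,0,-.643]))
a=np.radians(73.9);cy=np.array([np.cos(a),np.sin(a),0]); cx=np.array([np.sin(a),-np.cos(a),0])
print(M.round(4))
for i in((.577,-.2362,.06),(.5762,-.2365,.06)): print((M-i)@cx,(M-i)@cy)
E
```

```text
time_s: 12.32
tool_pos: [0.5573, -0.2995, 0.0459]
tool_rot: [0.75, 0.565, -0.275, 0.207]
ft_force: [-1.5, -5.0, 4.9]
width: 0.332
gripper_force: 35.0
[ 0.5745 -0.2398  0.0601]
-0.001375161875561872 -0.004126860812087204
-0.0006897329482265932 -0.0036167753431980533
```

View pics/m6.png

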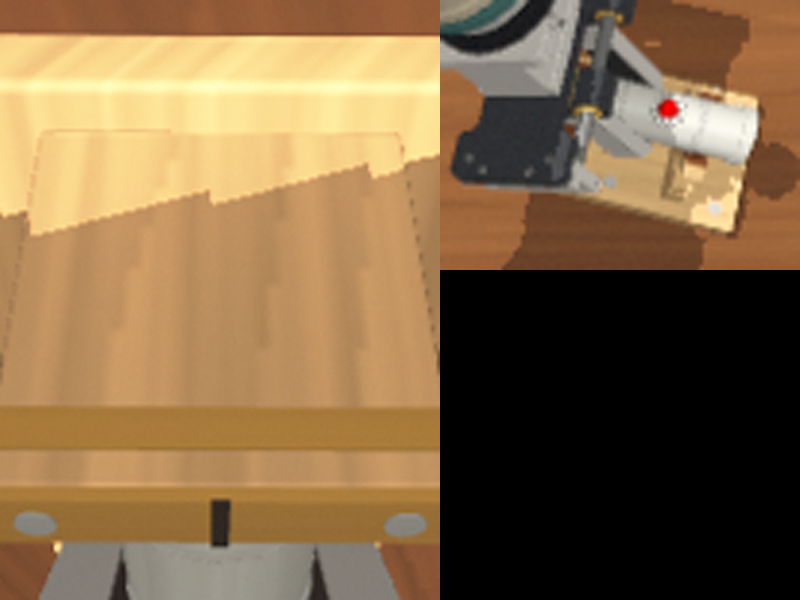

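The sleeve is seated behind the plate, with the index line over the middle of its band (crop 220,522) and the stone on top (668,108). I'll nudge it 2 mm toward the stop.

```bash
python3 -m crank '[[[0.0003,0,-0.0010],[0,0,0],0.02],[[0.0012,0,-0.0017],[0,0,0],0.02],[[0.0012,0,-0.0017],[0,0,0],0.02],[[0.0012,0,-0.0017],[0,0,0],0.02],[[0.0012,0,-0.0017],[0,0,0],0.02]]'
```

```text
time_s: 13.05
tool_pos: [0.5581, -0.2967, 0.0459]
tool_rot: [0.75, 0.565, -0.275, 0.206]
ft_force: [-2.3, -4.8, 3.9]
width: 0.333
gripper_force: 35.0
```

```bash
python3 -m crank '[[[0,0,0],[0,0,0],0.036],[[0,0,0],[0,0,0],0.044],[[0,0,0],[0,0,0],0.054],[[0,0,0],[0,0,0],0.06],[[0,0,0],[0,0,0],0.06],[[-0.003,0,-0.004],[0,0,0],0.06],[[-0.01,0,-0.012],[0,0,0],0.06],[[-0.02,0,-0.024],[0,0,0],0.06],[[-0.035,0,-0.042],[0,0,0],0.06],[[-0.055,0,-0.066],[0,0,0],0.06],[[-0.08,0,-0.096],[0,0,0],0.06],[[-0.1,0,-0.12],[0,0,0],0.06],[[-0.1,0,-0.12],[0,0,0],0.06],[[-0.1,0,-0.12],[0,0,0],0.06]]'
python3 - <<'E'
from tgt import *
s=readout.state(); w=save('wrist','w7.png'); t=save('top','t7.png')
for nm,im in(('wrist',w),('top',t)):
    r=im.astype(int); red=((r[:,:,0]>110)&(r[:,:,1]<60)&(r[:,:,2]<60)).astype(np.uint8)
    n,l,st,c=cv2.connectedComponentsWithStats(red)
    for k in range(1,n):
        if st[k,4]>5: print(nm,st[k],c[k].round(1),onplane(nm,*c[k],.083,s).round(4))
a=np.radians(73.9);print('expected stone',(np.array([.5767,-.2363])-.07*np.array([np.cos(a),np.sin(a)])).round(4))
E
```

```text
time_s: 14.8
tool_pos: [0.5587, -0.2948, 0.2018]
tool_rot: [0.75, 0.566, -0.274, 0.206]
ft_force: [-0.2, -0.6, 0.7]
width: 0.64
gripper_force: 0.0
wrist [310 110  14  11 124] [316.4 114.9] [ 0.5568 -0.2989  0.083 ]
wrist [513 170  11  25 170] [517.9 182.3] [ 0.7364 -0.4438  0.083 ]
top [529  80  16   7  65] [536.4  83.3] [ 0.7406 -0.4988  0.083 ]
expected stone [ 0.5573 -0.3036]
```

```bash
python3 - <<'E'
from tgt import *
s=readout.state(); im=cv2.imread('pics/w7.png')[:,:,::-1].astype(int)
c,T=camT('wrist',s)
def pr(p): q=np.linalg.inv(T)@np.r_[p,1]; return (c['fx']*q[0]/q[2]+c['cx']).round(1),(c['fy']*q[1]/q[2]+c['cy']).round(1)
a=np.radians(73.9);cy=np.array([np.cos(a),np.sin(a),0]);cx=np.array([np.sin(a),-np.cos(a),0]);up=np.array([0,0,1.])
st=np.array([.5767,-.2363,.06])
M=st-.001*cy
print('pred: index',pr(st+.02*up),pr(st+.02*up+.01*cy),'mouth top rim',pr(M+.018*up),'stone',pr(M-.068*cy+.023*up),'base',pr(M-.068*cy+.016*up),'tube L/R',pr(M-.04*cy+.016*cx),pr(M-.04*cy-.016*cx),'foot top',pr(M-.12*cy+.018*up))
v0=int(pr(st+.02*up)[1])
for v in range(v0-14,v0+34,2): print(v,[tuple(im[v,u]) for u in (305,314,318,322,330)])
g=((im.max(2)-im.min(2)<25)&(im.max(2)>110))
for v in (94,98,102,106,130,136): q=np.nonzero(g[v,260:380])[0]; print(v,q.min()+260,q.max()+260)
E
```

```text
pred: index (np.float64(319.8), np.float64(34.3)) (np.float64(319.9), np.float64(18.6)) mouth top rim (np.float64(319.8), np.float64(34.2)) stone (np.float64(319.2), np.float64(118.6)) base (np.float64(319.2), np.float64(113.1)) tube L/R (np.float64(339.3), np.float64(72.2)) (np.float64(299.5), np.float64(72.1)) foot top (np.float64(318.9), np.float64(156.8))
20 [(np.int64(250), np.int64(206), np.int64(96)), (np.int64(251), np.int64(207), np.int64(97)), (np.int64(87), np.int64(61), np.int64(55)), (np.int64(252), np.int64(211), np.int64(99)), (np.int64(250), np.int64(208), np.int64(97))]
22 [(np.int64(250), np.int64(206), np.int64(97)), (np.int64(250), np.int64(205), np.int64(96)), (np.int64(87), np.int64(62), np.int64(53)), (np.int64(251), np.int64(208), np.int64(97)), (np.int64(250), np.int64(206), np.int64(97))]
24 [(np.int64(249), np.int64(202), np.int64(97)), (np.int64(249), np.int64(203), np.int64(96)), (np.int64(89), np.int64(65), np.int64(56)), (np.int64(250), np.int64(202), np.int64(96)), (np.int64(248), np.int64(201), np.int64(95))]
26 [(np.int64(249), np.int64(202), np.int6
[... 4315 characters left out ...]
nt64(241)), (np.int64(251), np.int64(250), np.int64(244)), (np.int64(251), np.int64(249), np.int64(242)), (np.int64(238), np.int64(234), np.int64(222))]
64 [(np.int64(242), np.int64(238), np.int64(227)), (np.int64(251), np.int64(248), np.int64(241)), (np.int64(251), np.int64(250), np.int64(243)), (np.int64(251), np.int64(249), np.int64(242)), (np.int64(238), np.int64(235), np.int64(222))]
66 [(np.int64(241), np.int64(238), np.int64(226)), (np.int64(250), np.int64(248), np.int64(240)), (np.int64(251), np.int64(250), np.int64(244)), (np.int64(250), np.int64(249), np.int64(241)), (np.int64(237), np.int64(233), np.int64(221))]
94 301 335
98 301 335
102 301 335
106 301 334
130 301 333
136 301 333
```

```bash
python3 -c "
from station import workorder
print(workorder.close_job())"
```

```text
the job is handed in; nothing more can be done
None
```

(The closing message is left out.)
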